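Set the register fence to its marked stop

ROBOT

A 7-joint arm with a two-finger parallel gripper is mounted at the origin on the work surface. World frame = base frame: x ahead of the robot, y to its left, z up, the work surface at z = 0. Lengths are in mm, angles in rad, forces in N, time in s.
With the tool pointing down it reaches from about 400 to 875 mm from the base axis. Payload 19.3 kg.
Tool frame: the origin (TCP) lies at the very end of the fingers, on their centre line; the grasp point (between the pads) lies 19 mm behind it (grip_point_offset is the z of the grasp point in the tool frame, in mm); z points along the fingers, y is the line along which they close (so a half turn about z gives the same grasp; the last joint's range is limited). The gripper opens to 85 mm and grips with 20 to 120 N. Pads are 22 mm wide; open, the fingers measure 114 mm over their backs; the gripper's body (76 mm by 85 mm) begins 54 mm behind the grasp point. The pads swing forward as they close: fully open they stand 13 mm farther back than shut.
Start: joints at [1.184, 0.521, -0.036, 1.599, 0.021, 1.021, -0.113], TCP at [194.677, -593.899, 231.291] pointing down, gripper open.
Joint ranges: [-2.91, 2.91], [-0.3, 2.13], [-1.5, 1.42], [0.17, 2.43], [-1.26, 4.41], [0.16, 1.93], [-2.52, 2.52]. Speed limits (rad/s): [1.89, 1.89, 2.39, 2.39, 3.01, 3.01, 3.01].

INTERFACE

Orientations are given as a 3x3 rotation matrix whose columns are the frame's x, y, z axes.
In Python, from workcell import movep, movel, goto_joints, open_gripper, clamp, wait, inverse_kinematics, read_state, camera, PlanningError, finish_job, grip_point_offset gives the robot as it stands. Calls block until the motion is done:
- movep(position, orientation): joint-space move of the TCP to a pose.
- movel(position, frame=None, max_speed=150, guard=None): straight line of the TCP; frame=None keeps the orientation; max_speed is the mean speed in mm/s. With guard (N) it stops when the force on the tool has changed by that much, and returns True; else False.
- goto_joints(angles): joint-space move.
- open_gripper() and clamp(): open the fingers fully, or close them until they stop; the grip force is fixed at half the most.
- wait(seconds).
- inverse_kinematics(position, orientation): joint angles nearest the present ones, or None.
- read_state(): the state.
- camera(name): name is "scene" or "top"; returns a dict with "image" (384x512x3 uint8, blue, green, red), "range_z" (384x512 float32, mm along the optical axis (not along the pixel's ray), 0 where there is no reading), "fx", "fy", "cx", "cy" (pixels), "cam_to_world" (4x4, takes a point from camera to world coordinates). Camera axes: x right, y up, looking along -z (the intrinsics and any distortion apply to the point x, -y, -z); pixel columns grow to the right and rows downward; lengths in mm; the calibration is good to about 2 mm. A picture is of the moment at which its call begins.
A pose or a line that the arm cannot do raises PlanningError and nothing moves.
- finish_job(): hands the job in; it is judged then, once.
The state is a dict: "time": time; "qpos": joint angles; "qvel": joint speeds; "joint_efforts": joint torques, N m; "eef_pos": TCP position; "tool_rot": TCP orientation; "ft_force": force on the tool from outside, world axes, zero at the start; "torque": the same for the moment, N m; "finger_gap": finger opening in mm; "gripper_force": force on a finger pad.
Only numpy, scipy, OpenCV 4.12 (cv2) and the standard library are available. Lean on these libraries where they do the work, as an engineer would, in place of code of your own. Each camera call takes 0.05 s, during which the arm holds its last target. There are 200 camera calls.

TASK

Get the register board ready for the next print: press down the black pad in the middle of the carriage with a fingertip to free its brake, keep it pressed and push the carriage along the rail until it is up against the stop with the round knob, then let go so that the brake grips there. Only press and push: pick nothing up, do not force the carriage along with its brake on, and leave the other things on and around the board where they are.

Things in the scene. Friction and masses are not known exactly. Their poses are not given: they have to be found in the camera images.
- board: fixed plywood register board, 280 x 500 x 12 mm; a straight aluminium rail (50 mm wide, 420 mm long, top 36 mm above the table) is screwed on it. Origin on the table; board's y axis runs along the rail (x axis across it), and the rail's centre line lies at board x = +50 mm
- carriage_mid (a point): centre of the carriage, level with the tops of its end walls, 66 mm above the table. The carriage is a dark steel saddle on the rail, 90 mm long along the rail and 56 mm wide; its two end walls (15 mm thick, tops 66 mm above the table) leave a 60 mm long gap between them, filled by the brake pad; a thin fence blade sticks out 95 mm from the middle towards the robot's side. Axes as the board's
- carriage (a joint): position of the carriage along the rail, m, 0 at mid rail, growing along the board's +y. With the brake off it slides with 1 to 2 N; with the brake gripping it takes over 20 N to drag it (do not)
- pad_top (a point): centre of the top face of the black ribbed brake pad in the middle of the carriage, between the end walls: 42 mm wide across the rail, 56 mm long along it, 52 mm above the table when not pressed (14 mm below the tops of the end walls, 6 mm above the carriage's low side strips). Moves with the pad
- brake_pad (a joint): how far the brake pad is pressed down, m: 0 = up, brake gripping; spring-loaded: about 7 N starts it, 8 N takes it fully down at 0.008, where it may rest while pushing; from 0.001 to 0.002 on the brake is off. It springs up and grips again when let go
- marked_stop_mid (a point): the marked stop: aluminium block fixed on the rail, 44 mm wide, 24 mm long along the rail, 26 mm high, carrying a round knob 30 mm across (top 80 mm above the table). The point is the centre of the block's top, 62 mm above the table; stands at either end of the carriage's path. When the carriage touches it, this point and the carriage's centre are 57 mm apart along the rail
- plain_stop_mid (a point): the other stop, at the other end of the carriage's path: the same block without a knob; point at the centre of its top
- tape_roll: roll of paper tape lying flat, 56 mm across, 19 mm high, on the board on the robot's side of the rail; origin at the centre of its underside
- paperweight: brass paperweight with a small neck, 44 mm across, 42 mm high, on the board on the robot's side of the rail; origin at the centre of its underside
- loupe: black magnifier, 36 mm across, 36 mm high, on the board behind the rail; origin at the centre of its underside
- ink_jar: ink jar, 60 mm across, 65 mm high, on the table beyond the board; origin at the centre of its underside
- ink_can: ink can, 72 mm across, 75 mm high, on the table beyond the board; origin at the centre of its underside
- brayer: hand ink roller lying on the table to the right of the board, about 160 mm long, 36 mm high; origin at the centre of its underside
- brush_pot: white ceramic pot of brushes on the table to the right, 80 mm across, brushes up to 240 mm high; origin at the centre of its underside

How it is judged (in metres and radians):
On the way, in this order (a step that is already met when the one before it is completed fails the run):
1. the brake pad is pressed down far enough to free the carriage, before the carriage is at the stop (value of joint brake_pad above 0.001 m and horizontal distance between carriage_mid and marked_stop_mid above 0.065 m), for 0.1 s.
2. the carriage comes up against the knobbed stop with the brake still pressed off (value of joint brake_pad above 0.001 m and horizontal distance between carriage_mid and marked_stop_mid below 0.0592 m), for 0.05 s.
At the end, for the whole second after the job is handed in: The carriage rests against the knobbed stop (gap under about 2 mm), at rest, with the brake pad let go and up (within 1 mm), so that the brake grips (horizontal distance between carriage_mid and marked_stop_mid below 0.0592 m and value of joint brake_pad below 0.0008 m and velocity of joint carriage between -0.005 and 0.005 m/s); the robot touches nothing.
It fails at once if the carriage is forced along with its brake gripping (value of joint brake_pad below 0.0005 m and (velocity of joint carriage above 0.012 m/s or velocity of joint carriage below -0.012 m/s)).
It fails at once if another thing is picked up or pushed more than 20 mm from its place (distance of any of tape_roll, paperweight, loupe, ink_jar, ink_can, brayer, brush_pot from where it was at the start of the episode above 0.02 m).
It also fails if it takes over 35 s, if anything falls off the work surface, if the arm or the gripper's body presses on something with over 40 N, if the wrist force passes 120 N, or if a joint passes its speed limit or range.

## Working session

There is one attempt and no reset: what is moved stays moved. The work goes in short steps, each a Python script; the robot and the scene stay as the last script left them, time stands still between calls to the robot, and variables do not carry over. Pictures are saved under pics/ and viewed, at most 10 in all, crops included, and the job is handed in when it is done.

```bash
mkdir -p pics; ls; python3 - <<'E'
from workcell import *
import cv2,numpy as np
for n in("top","scene"):
    c=camera(n);cv2.imwrite(f"pics/{n}0.png",c["image"]);np.savez(f"{n}0.npz",**c)
    print(n,c["fx"],c["fy"],c["cx"],c["cy"],np.round(c["cam_to_world"],3).tolist(),[k for k in c], (c["range_z"]>0).mean())
s=read_state();print(s["time"],s["ft_force"],s["finger_gap"],np.round(s["tool_rot"],3).tolist())
E
```

```text
pics
top 368.50712241326687 368.50712241326687 256.4761368004027 192.39834922145758 [[0.0, 0.99, -0.143, 384.41], [-1.0, -0.003, -0.022, -153.047], [-0.022, 0.143, 0.989, 1149.937], [0.0, 0.0, 0.0, 1.0]] ['image', 'range_z', 'fx', 'fy', 'cx', 'cy', 'cam_to_world'] 0.9960835774739584
scene 447.9137144595083 447.9137144595083 248.9479856857793 190.24122108338992 [[-0.766, -0.329, 0.552, 1158.417], [0.642, -0.413, 0.645, 574.846], [0.016, 0.849, 0.528, 669.562], [0.0, 0.0, 0.0, 1.0]] ['image', 'range_z', 'fx', 'fy', 'cx', 'cy', 'cam_to_world'] 0.9957021077473959
0.1 [ 0.5238863  -0.15211669  0.03477278] 85.57746642765441 [[0.95, 0.312, -0.0], [0.312, -0.95, 0.001], [-0.0, -0.001, -1.0]]
```

View pics/top0.png

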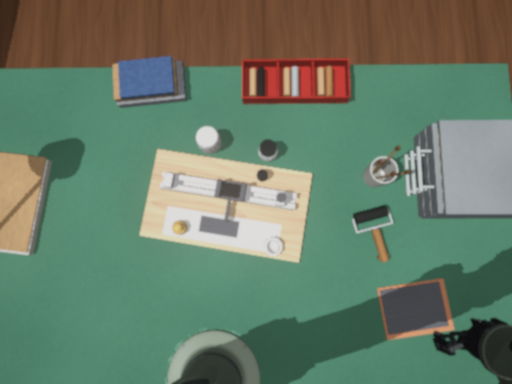

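View pics/scene0.png

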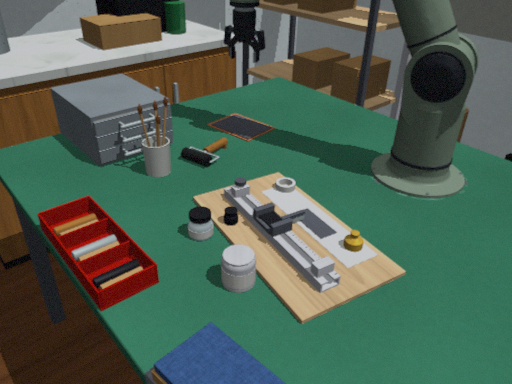

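The top view shows the carriage near (232,190), the knobbed stop near (285,198) and the plain stop near (168,181). I'll crop in and compute positions from these.

```bash
cat > h.py <<'E'
import numpy as np
def ray(c,u,v,z):
    M=c["cam_to_world"];d=M[:3,:3]@np.array([(u-c["cx"])/c["fx"],-(v-c["cy"])/c["fy"],-1])
    o=M[:3,3];return o+d*(z-o[2])/d[2]
def cloud(c):
    v,u=np.mgrid[:384,:512];r=c["range_z"]
    P=np.stack([(u-c["cx"])/c["fx"]*r,-(v-c["cy"])/c["fy"]*r,-r],-1)
    return P@c["cam_to_world"][:3,:3].T+c["cam_to_world"][:3,3]
E
python3 - <<'E'
from h import *;import cv2
t=np.load("top0.npz");s=np.load("scene0.npz")
a=cv2.resize(t["image"][165:220,150:310],None,fx=5,fy=5,interpolation=cv2.INTER_CUBIC)
b=cv2.resize(s["image"][165:295,210:370],None,fx=4,fy=4,interpolation=cv2.INTER_CUBIC)
b=cv2.copyMakeBorder(b[:320],0,0,0,160,cv2.BORDER_CONSTANT)
cv2.imwrite("pics/c.png",np.vstack([a,b]))
P=cloud(t)
for v in range(176,208,2): print(v,P[v,160:300:4,2].round().astype(int).tolist())
E
```

```text
176 [13, 32, 59, 63, 36, 34, 33, 31, 9, 10, 9, 7, 10, 9, 10, 7, 9, 11, 9, 8, 8, 13, 10, 9, 15, 47, 42, 8, 11, 9, 8, 11, 10, 8, 12]
178 [10, 16, 57, 61, 36, 35, 34, 34, 34, 32, 34, 12, 8, 10, 10, 8, 13, 10, 14, 11, 9, 12, 11, 11, 12, 50, 48, 9, 11, 10, 12, 8, 12, 11, 13]
180 [9, 64, 61, 55, 13, 30, 34, 32, 31, 36, 37, 36, 37, 34, 8, 64, 37, 13, 11, 9, 10, 10, 16, 10, 11, 32, 33, 9, 8, 11, 12, 11, 6, 11, 12]
182 [10, 57, 61, 53, 14, 18, 13, 15, 15, 36, 37, 37, 33, 36, 36, 65, 42, 48, 47, 43, 10, 15, 10, 13, 10, 10, 9, 12, 16, 11, 10, 9, 13, 9, 8]
184 [31, 64, 63, 49, 11, 16, 13, 13, 11, 13, 16, 13, 33, 33, 63, 67, 50, 49, 50, 49, 42, 67, 9, 13, 7, 15, 8, 14, 10, 8, 10, 10, 9, 7, 5]
186 [33, 57, 59, 46, 35, 34, 33, 18, 16, 14, 13, 13, 12, 13, 61, 62, 52, 48, 52, 50, 51, 65, 34, 34, 14, 13, 9, 8, 13, 10, 8, 12, 12, 11, 12]
188 [13, 33, 37, 39, 36, 35, 32, 35, 34, 35, 15, 12, 14, 19, 64, 60, 50, 49, 51, 53, 52, 65, 31, 35, 36, 36, 40, 11, 12, 8, 12, 15, 10, 14, 10]
190 [12, 11, 13, 14, 31, 35, 37, 34, 35, 35, 35, 36, 32, 15, 68, 56, 50, 51, 50, 53, 13, 66, 33, 34, 38, 35, 32, 40, 32, 30, 
[... 435 characters left out ...]
8, 34]
198 [11, 9, 14, 12, 12, 10, 11, 11, 7, 7, 12, 11, 11, 14, 9, 40, 41, 42, 49, 35, 68, 50, 35, 35, 37, 14, 15, 16, 18, 75, 76, 79, 17, 31, 8]
200 [12, 15, 13, 12, 10, 10, 10, 10, 10, 10, 11, 9, 9, 10, 7, 12, 8, 45, 35, 46, 62, 38, 35, 32, 38, 35, 36, 35, 16, 11, 77, 81, 13, 14, 10]
202 [12, 7, 6, 9, 7, 12, 11, 12, 14, 11, 10, 11, 10, 9, 11, 14, 12, 44, 13, 9, 13, 12, 26, 37, 32, 34, 35, 31, 33, 62, 77, 32, 14, 14, 7]
204 [10, 13, 4, 9, 16, 10, 9, 9, 9, 11, 10, 10, 13, 11, 11, 11, 11, 47, 16, 14, 10, 13, 10, 11, 12, 25, 35, 35, 35, 60, 63, 31, 36, 37, 11]
206 [7, 11, 9, 10, 8, 11, 12, 9, 12, 12, 8, 11, 9, 12, 9, 12, 15, 41, 13, 11, 12, 12, 9, 8, 11, 10, 14, 8, 24, 38, 33, 34, 33, 34, 10]
```

View pics/c.png

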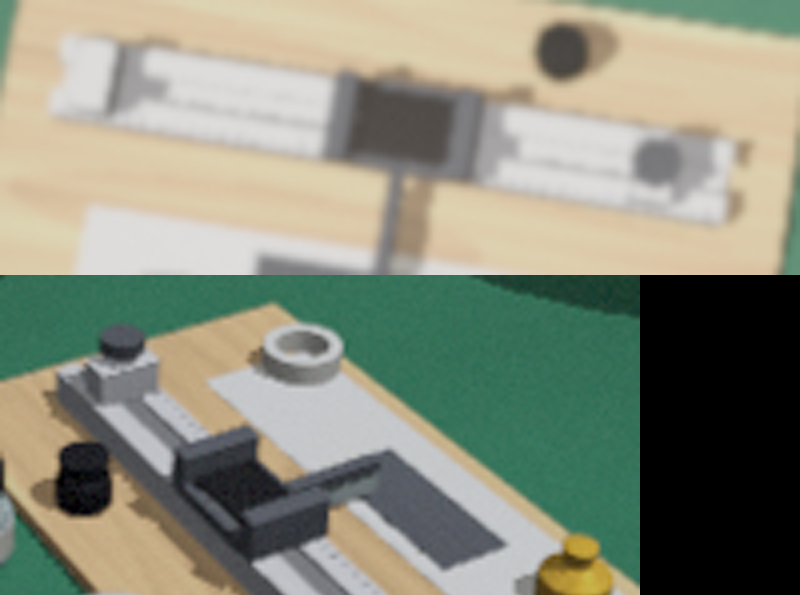

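The zoomed views confirm the knobbed stop is on the -y side, to the right in the top view. The pad centre is near (230,190), the knob near (281,197), and nothing blocks the rail. Next come the numbers.

```bash
python3 - <<'E'
from h import *;import cv2
t=dict(np.load("top0.npz"));s=dict(np.load("scene0.npz"))
# board angle & rail from height mask
P=cloud(t);z=P[...,2]
roi=np.zeros(z.shape,bool);roi[165:215,155:305]=1
m=roi&(z>27)&(z<70);n,l,st,_=cv2.connectedComponentsWithStats(m.astype(np.uint8))
k=1+np.argmax(st[1:,4]);q=P[l==k][:,:2].astype(np.float32)
(c,sz,an)=cv2.minAreaRect(q);print("minrect",c,sz,an)
fx=cv2.fitLine(q,cv2.DIST_HUBER,0,.01,.01).ravel();print("line",fx)
for nm,cam,u,v,h in[("pad",t,230,189.6,52),("knob",t,281.4,197,80),("plain",t,168,180.6,62),("pot",t,384,172,80),
  ("padS",s,210+240/4,165+(492-275)/4,52),("knobS",s,210+122/4,165+(335-275)/4,80)]: print(nm,ray(cam,u,v,h).round(1))
g=t["image"].max(2)
for nm,(a,b,c_,d),h in(("pad",(180,200,220,242),52),):
    mm=(g[a:b,c_:d]<95);ys,xs=np.nonzero(mm);print(len(xs),xs.mean()+c_,ys.mean()+a,ray(t,xs.mean()+c_,ys.mean()+a,h))
hi=P[(z>90)&(np.mgrid[:384,:512][1]>350)&(np.mgrid[:384,:512][1]<412)&(np.mgrid[:384,:512][0]<195)&(np.mgrid[:384,:512][0]>140)];print("brush",hi.min(0),hi.max(0))
from workcell import *
d=(ray(t,281.4,197,80)-ray(t,168,180.6,62))[:2];d/=np.linalg.norm(d);print("d",d)
y=np.r_[d,0];zz=np.array([0,0,-1.]);R=np.c_[np.cross(y,zz),y,zz]
p=ray(t,230,189.6,52)
for h in(45,150,300):print(h,inverse_kinematics([p[0],p[1],h],R))
E
```

```text
minrect (531.0413208007812, -35.375457763671875) (420.46563720703125, 102.50606536865234) 79.53861236572266
line [ 1.8312533e-01  9.8308957e-01  5.4587952e+02 -4.6527317e+01]
pad [552.2 -49.   52. ]
knob [ 525.6 -202.5   80. ]
plain [578.7 137.6  62. ]
pot [ 598.8 -504.    80. ]
padS [557.1 -49.   52. ]
knobS [ 526.7 -197.5   80. ]
238 229.5420168067227 189.3781512605042 [552.911026   -47.58504342  52.        ]
brush [ 384.41032903 -536.09800518   90.03178759] [ 642.44538458 -153.04662436 1149.93703715]
d [-0.15443059 -0.98800364]
45 [ 0.01605251  0.67851287 -0.04798281  1.91452182  0.05764     0.54986086
 -1.79631973]
150 [ 0.09589595  0.5159783  -0.15630441  1.85803025  0.1098909   0.77585565
 -1.84477345]
300 [ 0.20361597  0.35259666 -0.29450508  1.69216142  0.11196035  1.11335256
 -1.84917549]
```

```bash
cat > g.py <<'E'
import numpy as np
from workcell import *
a=np.radians(80.);d=-np.array([np.cos(a),np.sin(a),0]);Z=np.array([0,0,-1.])
R=np.c_[np.cross(d,Z),d,Z]
pad=np.array([553.5,-48.5,0]);pt=pad+6*d
E
python3 - <<'E'
from g import *;import cv2
clamp()
movel([300,-430,300],max_speed=250)
movep([*pt[:2],180],R)
movel([*pt[:2],95])
s=read_state();print(s["time"],s["eef_pos"],s["finger_gap"],s["ft_force"])
t=camera("top");u=camera("scene")
f=lambda c,r:cv2.resize(c["image"][r[0]:r[1],r[2]:r[3]],(400,400),interpolation=cv2.INTER_CUBIC)
cv2.imwrite("pics/d.png",np.hstack([f(t,(150,230,190,270)),f(u,(160,260,220,320))]))
E
```

```text
4.2667 [552.85650463 -54.60971134  95.66499538] -0.16457599822547575 [-0.37571244  0.76292403  0.3190028 ]
```

View pics/d.png

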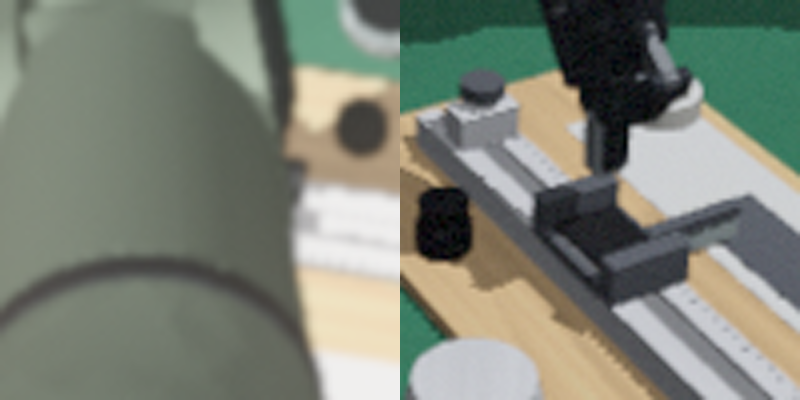

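Left half: the arm hides the pad from the top camera. Right half: the closed fingertip, at crop (205,170), hovers over the carriage gap, which is centred at about crop (200,240). I'll compare the two in the same camera, then press with a guard.

```bash
python3 - <<'E'
from g import *;from h import ray
s=dict(np.load("scene0.npz"))
for y in (165,175): print("tip",ray(s,220+(605-400)/4,160+y/4,95.7).round(1))
print("pad",ray(s,220+(598-400)/4,160+238/4,52).round(1))
print("wall tops near/far",ray(s,220+(583-400)/4,160+195/4,66).round(1),ray(s,220+(650-400)/4,160+255/4,66).round(1))
E
```

```text
tip [548.7 -56.5  95.7]
tip [555.8 -48.7  95.7]
pad [558.7 -49.   52. ]
wall tops near/far [549.6 -73.2  66. ] [560.3  -3.9  66. ]
```

```bash
python3 - <<'E'
from g import *
S=lambda m:(lambda s:print(m,round(s["time"],2),s["eef_pos"].round(1),s["ft_force"].round(1)))(read_state())
p=np.array([554.5,-50,0])
movel([*p[:2],72]);S("above")
print(movel([*p[:2],46],max_speed=20,guard=4));S("contact")
E
```

```text
above 4.67 [554.3 -49.8  72.1] [-0.2 -1.3  0.4]
True
contact 5.77 [554.4 -50.   47.9] [-0.1 -0.1  5.6]
```

```bash
python3 - <<'E'
from g import *;import cv2
def S(m):
    s=read_state();print(m,round(s["time"],2),s["eef_pos"].round(1),s["ft_force"].round(1));return s
S("0")
p=np.array([554.5,-50,0])
for z in(47,46,45,44):
    movel([*p[:2],z],max_speed=10)
    f=S(z)["ft_force"][2]
    if f>10:break
u=camera("scene");cv2.imwrite("pics/e.png",cv2.resize(u["image"][160:260,220:320],(500,500),interpolation=cv2.INTER_CUBIC))
E
```

```text
0 5.77 [554.4 -50.   47.9] [-0.1 -0.1  5.6]
47 6.02 [554.5 -50.   47.1] [-2.   0.4  6.6]
46 6.27 [554.5 -50.   46.2] [-2.3 -0.4  7.5]
45 6.52 [554.5 -50.   45.1] [-1.6  0.1  7.3]
44 6.77 [554.5 -50.   44.2] [-2.2 -0.9  6.9]
```

View pics/e.png

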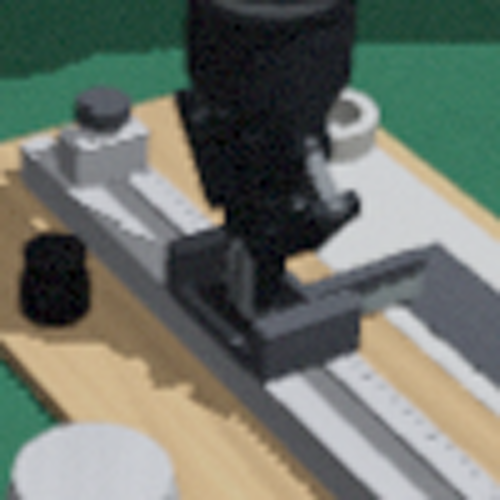

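The fingertip is inside the carriage gap, clear of both end walls, and the pad is yielding at about 7 N. I'll press a little deeper, then push towards the knob.

```bash
python3 - <<'E'
from g import *
def S(m):
    s=read_state();print(m,round(s["time"],2),s["eef_pos"].round(1),s["ft_force"].round(1));return s
p=np.array([554.5,-50,0])
print(movel([*p[:2],42.5],max_speed=10,guard=4));z=S("down")["eef_pos"][2]
wait(.15)
q=p+30*d;q[2]=z
print(movel(q,max_speed=40,guard=9));S("push30")
E
```

```text
True
down 7.03 [554.6 -50.   43.9] [-4.1  0.3 17.3]
True
push30 7.65 [551.9 -65.4  44.1] [-1.1 -1.8  8. ]
```

```bash
python3 - <<'E'
from g import *;import cv2
def S(m):
    s=read_state();print(m,round(s["time"],2),s["eef_pos"].round(1),s["ft_force"].round(1));return s
p=S("s")["eef_pos"];q=p+30*d;q[2]=45.5
print(movel(q,max_speed=40,guard=12));S("push")
u=camera("scene");cv2.imwrite("pics/f.png",cv2.resize(u["image"][160:260,220:320],(500,500),interpolation=cv2.INTER_CUBIC))
E
```

```text
s 7.65 [551.9 -65.4  44.1] [-1.1 -1.8  8. ]
False
push 8.57 [547.  -95.2  45.8] [-0.9 -0.7  6. ]
```

View pics/f.png

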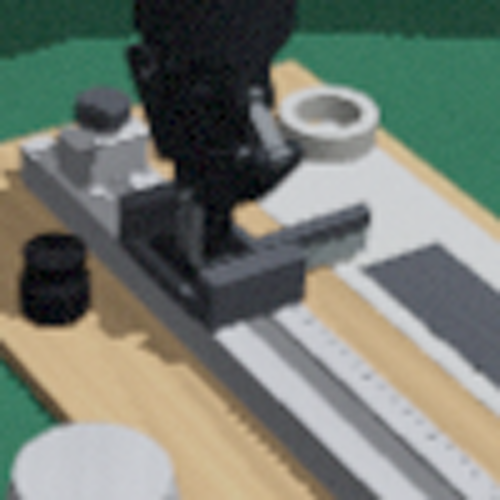

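The carriage has followed along, and the fingertip is still centred in the gap. I'll check the blade-to-tape clearance and carry on to the stop.

```bash
python3 - <<'E'
from g import *;from h import ray;import cv2
def S(m):
    s=read_state();print(m,round(s["time"],2),s["eef_pos"].round(1),s["ft_force"].round(1));return s
t=dict(np.load("top0.npz"));tape=ray(t,275,245,31)
c=np.array([525.6,-202,0])-57*d; n=np.array([d[1],-d[0],0])
r=tape-c;print("tape rel carriage end: along",r@d,"across",r@n)
p=S("s")["eef_pos"];q=p+35*d;q[2]=45
print(movel(q,max_speed=40,guard=10));S("push1")
print(movel(q+40*d,max_speed=25,guard=10));S("push2")
E
```

```text
tape rel carriage end: along 63.54772327463679 across 139.89071693469094
s 8.62 [546.9 -95.2  45.8] [-0.5 -1.   6.9]
False
push1 9.66 [ 541.1 -130.    45.3] [-0.5 -1.6  6.7]
True
push2 10.83 [ 536.  -160.    45.3] [-0.1  2.7  7.5]
```

```bash
python3 - <<'E'
from g import *;import cv2
def S(m):
    s=read_state();print(m,round(s["time"],2),s["eef_pos"].round(1),s["ft_force"].round(1));return s
p=S("s")["eef_pos"]
q=p+20*d;q[2]=45
print(movel(q,max_speed=15,guard=12));S("push3")
u=camera("scene");cv2.imwrite("pics/g.png",cv2.resize(u["image"][150:250,210:310],(500,500),interpolation=cv2.INTER_CUBIC))
E
```

```text
s 10.83 [ 536.  -160.    45.3] [-0.1  2.7  7.5]
True
push3 11.26 [ 536.  -159.9   45.3] [-0.7  3.3  7.8]
```

View pics/g.png

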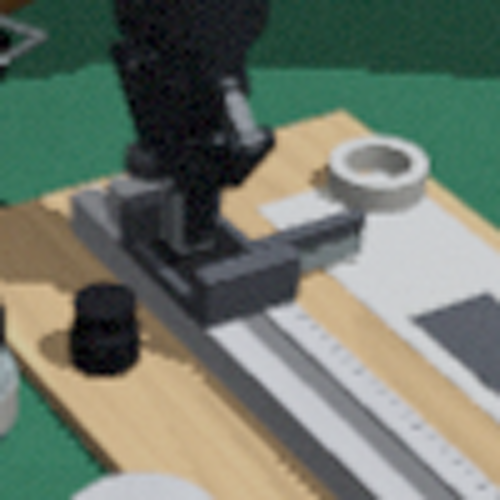

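The picture shows the carriage close to the stop, with the knob (145,155) partly hidden by the gripper. I need to know whether the carriage really touches the stop or the gripper is touching the knob, so I'll measure the carriage's travel from the visible rear wall's depth.

```bash
python3 - <<'E'
from g import *;from h import cloud,ray;import cv2
s0=dict(np.load("scene0.npz"));u=camera("scene");np.savez("scene1.npz",**u)
n=np.array([d[1],-d[0],0]);o=np.array([554.5,-47,0])
def co(c):
    P=cloud(c);r=P-o;return P[...,2],r@d,r@n
for nm,c in(("0",s0),("1",u)):
    z,al,ac=co(c)
    dark=c["image"].max(2)<110
    # rear end wall top
    h=(z>62)&(z<70)&(abs(ac)<26)&(al>-80)&(al<150)
    print(nm,np.histogram(al[h],np.arange(-60,180,5))[0].tolist())
    b=(z>25)&(ac>50)&(ac<90)&(al>-40)&(al<130)
    print(" blade",b.sum(),np.median(al[b]),np.percentile(al[b],[10,90]))
z,al,ac=co(s0);k=(z>56)&(z<66)&(abs(ac)<25)&(al>120)&(al<200);print("stop",np.percentile(al[k],[2,50,98]))
k=(z>76)&(z<84)&(abs(ac)<25)&(al>120)&(al<200);print("knob",np.median(al[k]),np.median(ac[k]))
E
```

```text
0 [0, 0, 0, 38, 35, 27, 6, 0, 0, 0, 0, 0, 0, 0, 0, 0, 0, 1, 37, 24, 21, 6, 0, 0, 0, 0, 0, 0, 0, 0, 0, 0, 0, 0, 0, 0, 0, 0, 0, 0, 10, 9, 0, 0, 0, 0, 0]
 blade 99 -0.0510272412857394 [-2.78109877  4.0150604 ]
1 [0, 0, 0, 0, 0, 0, 0, 0, 0, 0, 0, 0, 0, 0, 0, 0, 0, 0, 0, 0, 0, 0, 24, 34, 21, 7, 0, 0, 0, 0, 0, 2, 11, 6, 6, 3, 0, 8, 9, 11, 4, 5, 0, 0, 0, 0, 0]
 blade 1077 78.84206196804178 [73.76110782 90.53882114]
stop [141.76679884 146.57135484 164.46579953]
knob 151.61785578318955 -2.4141356453222445
```

```bash
python3 - <<'E'
from g import *;from h import cloud
n=np.array([d[1],-d[0],0]);o=np.array([554.5,-47,0])
for f in("scene0","scene1"):
    c=dict(np.load(f+".npz"));P=cloud(c);r=P-o;z,al,ac=P[...,2],r@d,r@n
    h=(z>58)&(z<70)&(abs(ac)<26)&(al>-80)&(al<70 if f=="scene1" else al<-10)
    k=(z>76)&(z<84)&(abs(ac)<25)&(al>120)&(al<200)
    b=(z>30)&(z<64)&(ac>55)&(ac<88)&(al>-40)&(al<130)
    print(f,h.sum(),al[h].mean(),b.sum(),np.median(al[b]),np.percentile(al[b],[10,50,90]),k.sum(),np.median(al[k]) if k.any() else 0)
    st=(z>55)&(z<68)&(abs(ac)<25)&(al>95)&(al<145);print(np.sort(al[st])[::8].round(0))
E
```

```text
scene0 136 -38.51348932776956 74 -0.4117026102073509 [-2.87791131 -0.41170261  3.56358819] 62 151.61785578318955
[141. 143. 143. 145.]
scene1 114 57.15514656812189 65 95.55709136701874 [ 93.17346493  95.55709137 100.67433228] 26 150.5845553687471
[ 98. 101. 103. 106. 110. 118. 128. 129. 130. 134. 139.]
```

The carriage has travelled 95.8 mm. Its centre is about 56–57 mm from the knob, so it is against the stop. The finger also slid roughly 16 mm within the gap after the carriage stopped. Now I'll lift straight off and check.

```bash
python3 - <<'E'
from g import *;from h import cloud;import cv2
p=read_state()["eef_pos"]
movel([p[0],p[1],58],max_speed=30)
movel([p[0],p[1],200],max_speed=120)
movel([400,-260,280],max_speed=200)
wait(.3);s=read_state();print(s["time"],s["eef_pos"],s["ft_force"])
n=np.array([d[1],-d[0],0]);o=np.array([554.5,-47,0])
c=camera("scene");P=cloud(c);r=P-o;z,al,ac=P[...,2],r@d,r@n
b=(z>30)&(z<64)&(ac>55)&(ac<88)&(al>-40)&(al<130);print("blade",np.median(al[b]))
h=(z>58)&(z<70)&(abs(ac)<26)&(al>-80)&(al<70);print("wall",al[h].mean())
q=(abs(ac)<14)&(abs(al-90)<12)&(z<100);print("pad z",np.median(z[q]))
t=camera("top")
cv2.imwrite("pics/h.png",np.hstack([cv2.resize(c["image"][150:250,210:310],(400,400),interpolation=cv2.INTER_CUBIC),cv2.resize(t["image"][160:230,230:300],(400,400),interpolation=cv2.INTER_CUBIC)]))
E
```

```text
14.6583 [ 400.26362388 -259.64862202  279.73143816] [-0.06736087  0.0836762  -0.25131306]
blade 95.99981044051987
wall 57.29019996321677
pad z 52.101103754249095
```

View pics/h.png

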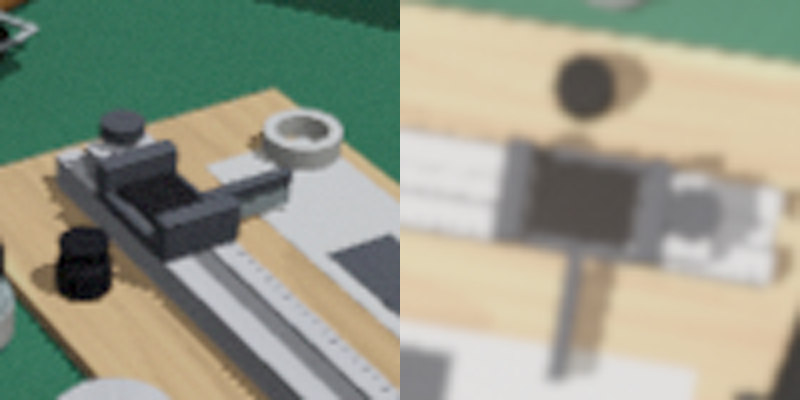

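The carriage is against the knobbed block in both halves of the picture, and no rail shows between them. The pad is back up at 52 mm and the other things on the board shown here are where they were.

```bash
python3 -c "
from workcell import *
print(finish_job())"
```

```text
the job is handed in; nothing more can be done
None
```

The job is handed in: the carriage rests against the knobbed stop within what the cameras resolve (1–2 mm), with the pad back up at 52 mm, the brake let go to grip and the arm clear; the hand-in call returned no verdict.

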